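Seat the battery pack in the bench charger

TASK

Put the battery pack in the charger on the bench: set it in the open channel, nose towards the housing, gently slide it in past the sprung ball until it clicks and sits fully home, and finish with a steady push of about 18 N against the housing for half a second so that its contacts seat. Do not ram the charger, leave the other things alone, and let go.

Things in the scene. Friction and masses are not known exactly. Their poses are not given: they have to be found in the camera images.
- pack: Grey battery pack, loose, 0.24-0.42 kg. Body 64 long (x) x 40 wide (y) x 50 high; at its +x end a low dark nose 16 long, 28 wide, 16 high. Origin: centre of the underside of the 64 mm body; x to the nose, z up. Low on each side (lowest 16 mm) a ramp rises 3 mm outward from the shoulder to a crest 7.5 mm behind it, then a recess 14 long. Channel walls hide its lowest 14 mm: grip the upper part across y.
- shoulder (a point): Point on the pack where the body's front face (shoulder, above and beside the nose) meets the underside, mid-width: 32 mm along +x from the pack's origin, same axes. Pack fully home: this point at seat.
- charger: Charger fixed to the bench. Dark base plate 190 x 100, 6 thick, whose top is the channel floor, and the housing on it. Origin: under the middle of the housing's front face, on the bench; x points from the channel into the housing (push direction), z up. Base plate reaches 105 mm to -x of the origin.
- housing: Grey block of the charger, fixed: 85 deep (x), 100 wide, top 62 mm above the bench, with a mouth 34 wide, 22 high, 30 deep at the channel floor for the pack's nose. Origin and axes as the charger's: its front face lies in the plane x = 0 and looks to -x. Rigid, so the force climbs steeply: 35 N on it is ramming (the ball's share of up to 8 N counts).
- seat (a point): Foot of the housing's front face, on the channel floor (6 mm above the bench) at mid-channel; axes as the charger's. The channel runs from here to -x: guide walls 14 high, 42 apart (1 mm play each side of the pack), for 50 mm, then flaring to about 64 apart at 81 mm; past that open floor. The rigid housing face is the stop for the pack's shoulder.
- ball_point (a point): Innermost point of the sprung steel ball (10 mm across) in the guide wall on the channel's +y side, 10.7 mm before the housing's face, 8 mm above the channel floor, standing 4 mm out of the wall. It resists over the last 10 mm of travel, rising to about 7 to 15 N; 3 mm before home the crest passes, the resistance drops to nothing (click), and the ball presses the pack on the housing with up to 8 N.
- jar: Bystander: closed glass jar with white lid, 64 across, 85 high; origin under its centre. Leave alone.
- mug: Bystander: white ceramic cup without handle, 76 across, 90 high; origin under its centre. Leave alone.
- screwdriver: Bystander: screwdriver 190 long with black handle, lying near the far edge of the bench; its x runs along it to the tip. Leave alone.
Mind the look-alikes: they are no part of the job. Of the things like the charger, leave any that is blue, turquoise or yellow; of the rest the larger one is meant.

How it is judged:
On the way, in this order (a step that is already met when the one before it is completed fails the run):
1. the pack stands in the open channel in front of the ball: upright on the channel floor, in line with the channel, its shoulder 14 to 75 mm short of the housing's face (x of shoulder in the frame of seat between -0.075 and -0.014 m and y of shoulder in the frame of seat between -0.008 and 0.008 m and z of shoulder in the frame of seat below 0.004 m and angle between the x axis of pack and the x axis of charger, either way round below 0.25 rad), for 0.1 s.
2. the pack, fully home (shoulder within 1.8 mm of the housing's face), is pressed against the housing with more than 14 N (the ball adds up to 8 N to the push) (x of shoulder in the frame of seat above -0.0018 m and contact force between pack and housing above 14 N), for 0.25 s.
At the end, for the whole second after the job is handed in: the pack is at rest in the channel with its shoulder within 1.8 mm of the housing's face (so the ball has dropped behind its front land and holds it), within 4 mm of the centreline, flat on the floor (3 mm), in line within 0.08 rad and upright within 0.06 rad (x of shoulder in the frame of seat between -0.0018 and 0.003 m and y of shoulder in the frame of seat between -0.004 and 0.004 m and z of shoulder in the frame of seat below 0.003 m and angle between the x axis of pack and the x axis of charger, either way round below 0.08 rad and angle between pack's own z axis and vertical below 0.06 rad and linear speed of pack below 0.01 m/s); the robot touches nothing.
It fails at once if the pack is rammed: it presses on the charger's housing with more than 35 N (contact force between pack and housing above 35 N).
It fails at once if all the contact forces between pack and charger together pass 60 N (contact force between pack and charger above 60 N).
It fails at once if the arm or fingers press on the charger with more than 15 N (contact force between any of the fingers, the arm and charger above 15 N).
It fails at once if a bystander (jar, mug, screwdriver) is moved by more than 25 mm (distance of any of jar, mug, screwdriver from where it was at the start of the episode above 0.025 m).
It also fails if it takes over 54 s, if anything falls off the work surface, if the arm or the gripper's body presses on something with over 40 N, if the wrist force passes 120 N, or if a joint passes its speed limit or range.

ROBOT

A 6-joint arm with a two-finger parallel gripper is mounted at the origin on the work surface. World frame = base frame: x ahead of the robot, y to its left, z up, the work surface at z = 0. Lengths are in m, angles in rad, forces in N, time in s.
With the tool pointing down it reaches from about 0.25 to 0.775 m from the base axis. Payload 8.9 kg.
Tool frame: the origin (TCP) lies at the very end of the fingers, on their centre line; the grasp point (between the pads) lies manip.hold_point_z behind it (manip.hold_point_z is the distance from the TCP to the grasp point, in m); z points along the fingers, x is the direction in which the jaws open and shut, and the axes are right-handed (so a half turn about z gives the same grasp; the last joint's range is limited). The gripper opens to 85 mm and grips with 20 to 120 N. Pads are 22 mm wide; open, the fingers measure 114 mm over their backs; the gripper's body (76 mm by 85 mm) begins 54 mm behind the grasp point. The pads swing forward as they close: fully open they stand 13 mm farther back than shut.
Start: joints at [1.074, 0.291, -0.153, 1.127, 0, 1.431], TCP at [0.184, 0.492, 0.231] pointing down, gripper open.
Joint ranges: [-2.52, 2.52], [-0.91, 1.74], [-1.3, 1.37], [-1.96, 2.02], [-1.52, 1.47], [-3.14, 3.14]. Speed limits (rad/s): [2.22, 2.22, 2.79, 3.14, 3.14, 3.14].

INTERFACE

Orientations are given as a 3x3 rotation matrix whose columns are the frame's x, y, z axes.
In Python, from station import manip, eyes, job gives the robot as it stands. The module is installed in compiled form; this text tells all that it offers.
- The arm moves only by the tool send_rows, never from a script. Its argument "rows" is a list that holds one entry, the list of rows, each a list of 7 numbers: the turn, a rotation vector about the tool's x, y, z in degrees, then the shift along the tool's x, y, z in mm, then the gripper command: -1 is shut, 1 is fully open, values between are in proportion. In form: [[[ax, ay, az, x, y, z, claw], ...]]. A call has 1 to 5 rows; each row shifts and turns the commanded pose from where the row before left it, along the tool's axes as they then stand; what a row does not reach is not made up. A row lasts 1/10 s, in which the tool goes at most 50 mm and 8.59 degrees, less where a joint would pass 70% of its speed; a pose out of reach is approached as far as the arm can. A call with a gripper value outside its range is refused whole. The fingers move at their own pace and stop on an object; "newtons" is the grip in N (left out, the last holds). Time passes only in rows, so rows that do not move let the fingers close. It gives the time, the measured TCP pose, the force and the opening at its end, in the units of the state.
- manip.read_state(): the state, without advancing time (a new reading comes with each control period).
- eyes.read_camera(name): name is "scene" or "side" or "wrist"; returns (picture, depth): 480x640x3 uint8, red, green, blue; 480x640 float32, m along the optical axis (not along the pixel's ray), 0 where there is no reading.
- eyes.camera_model(name): a dict with "fx", "fy", "cx", "cy" (pixels), "R" (3x3) and "t" (3): a world point X has camera coordinates R X + t; the wrist camera has in their place "mount" (4x4, takes a point from camera to tool coordinates, whose origin is the TCP and whose axes are the tool frame's). Camera axes: x right, y down, z forward; pixel columns grow to the right and rows downward; lengths in m; the calibration is good to about 2 mm. A picture is of the moment at which its call begins: read the wrist's pose just before it. camera_model takes no time and is no camera call.
- job.job_done(): hands the job in, once; it reports no verdict.
Trained networks look in the newest picture that a camera, given by its name, has taken for a name from the list of things; names that differ only in an ending like _2 or _b are one class to them, and where a whole thing is asked for, a point or a joint stands for the part that bears it (a point fixed in the world has none). Each returns a list of dicts, best first, with "p" (0 to 1); they miss things now and then, are a little off and sometimes report something else, mostly with a low value. They report only what shows in the picture. A call takes as long as a camera call. They do not tell look-alikes from the thing itself.
- eyes.recognise(label, camera): "centre" ([column, row] in pixels, amid what is visible of it).
- eyes.outline_of(label, camera): "region" (480x640 bool, what is visible of it) and "centre" ([column, row] in pixels, amid what is visible of it).
The state is a dict: "clock": time; "joint_positions": joint angles; "qd": joint speeds; "effort": joint torques, N m; "position": TCP position; "orientation": TCP orientation; "force": force on the tool from outside, world axes, zero at the start; "torque": the same for the moment, N m; "gripper_width": opening from 0.0 (shut) to 1.0 (fully open).
Only numpy, scipy, OpenCV 4.12 (cv2) and the standard library are available. Lean on these libraries where they do the work, as an engineer would, in place of code of your own. Each camera call takes 0.05 s, during which the arm holds its last target.

## Working session

There is one attempt and no reset: what is moved stays moved. The work goes in short steps, Python scripts to look and compute and a tool call to move; the robot and the scene stay as the last step left them, time stands still between calls to the robot, and variables do not carry over. Pictures are saved under pics/ and viewed, and the job is handed in when it is done.

Besides the shell and the picture viewer there is one more tool, called after "Request:" by a JSON object that holds its "fn" and its "kwargs". send_rows: Moves the arm, as the interface text tells. Its arguments: {"type":"object","properties":{"rows":{"type":"array"},"newtons":{"type":"number"}},"required":["rows"]}

```bash
mkdir -p pics
cat > h.py <<'E'
import numpy as np,cv2
from station import manip,eyes,job
def world(cam,depth,us,vs,m=None):
    m=m or eyes.camera_model(cam)
    d=depth[vs,us]
    P=np.stack([(us-m['cx'])/m['fx']*d,(vs-m['cy'])/m['fy']*d,d],-1)
    return (P-np.array(m['t']))@np.array(m['R'])
def cloud(cam,depth):
    v,u=np.mgrid[0:480,0:640]
    return world(cam,depth,u,v)
E
python3 - <<'E'
from h import *
s=manip.read_state();print(s)
try: print(manip.hold_point_z)
except Exception as e: print(e)
for c in ['scene','side']:
    p,d=eyes.read_camera(c); np.save(c+'_d.npy',d); cv2.imwrite(f'pics/{c}0.png',p[:,:,::-1])
    for l in ['pack','charger','housing','jar','mug','screwdriver']:
        print(c,l,[(np.round(r['centre']),round(r['p'],2)) for r in eyes.recognise(l,c)])
E
```

```text
{'clock': 0.0, 'joint_positions': array([ 1.07368663e+00,  2.91239616e-01, -1.54100150e-01,  1.12671538e+00,
       -9.67856949e-06,  1.43146379e+00]), 'qd': array([ 0.00082305, -0.00022861,  0.00042319,  0.00079198,  0.00082323,
       -0.00122856]), 'effort': array([-2.26933764e-03, -5.37144756e+01,  3.31366324e+01,  1.60800858e-02,
       -3.81652499e-04,  2.26534320e-05]), 'position': array([0.18366007, 0.49136908, 0.23076321]), 'orientation': array([[ 3.50192639e-01,  9.36677514e-01, -5.91806735e-04],
       [ 9.36676870e-01, -3.50193100e-01, -1.11107172e-03],
       [-1.24796253e-03, -1.65242541e-04, -9.99999208e-01]]), 'force': array([ 0.49612009, -0.28756456, -0.72931257]), 'torque': array([-0.00091049,  0.00488492,  0.02930777]), 'gripper_width': 0.9987311686586906}
0.0187
scene pack [(array([213., 274.]), 0.87), (array([411., 266.]), 0.34)]
scene charger [(array([438., 184.]), 0.98), (array([410., 264.]), 0.91), (array([503., 302.]), 0.77), (array([265., 149.]), 0.63), (array([395., 378.]), 0.62)]
scene housing [(array([268., 136.]), 0.94), (array([399., 354.]), 0.82), (array([407., 244.]), 0.78), (array([506., 283.]), 0.74), (array([430., 168.]), 0.61)]
scene jar [(array([268., 211.]), 0.93)]
scene mug [(array([176., 200.]), 0.87)]
scene screwdriver [(array([258., 363.]), 0.77)]
side pack [(array([341., 172.]), 0.75)]
side charger [(array([160., 235.]), 0.89), (array([521., 265.]), 0.85), (array([248., 304.]), 0.84), (array([127., 366.]), 0.8), (array([344., 428.]), 0.55)]
side housing [(array([137., 376.]), 0.92), (array([267., 310.]), 0.64), (array([377., 435.]), 0.57), (array([170., 237.]), 0.57), (array([537., 271.]), 0.57)]
side jar [(array([388., 220.]), 0.91), (array([249., 303.]), 0.19)]
side mug [(array([444., 162.]), 0.97), (array([391., 220.]), 0.19)]
side screwdriver [(array([240., 170.]), 0.98)]
```

View pics/scene0.png

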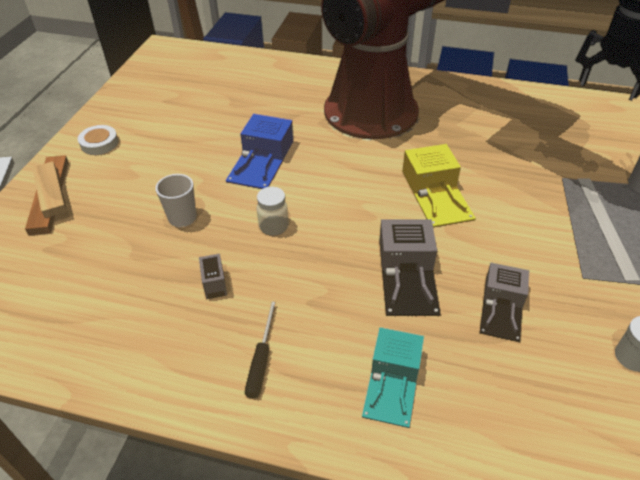

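View pics/side0.png

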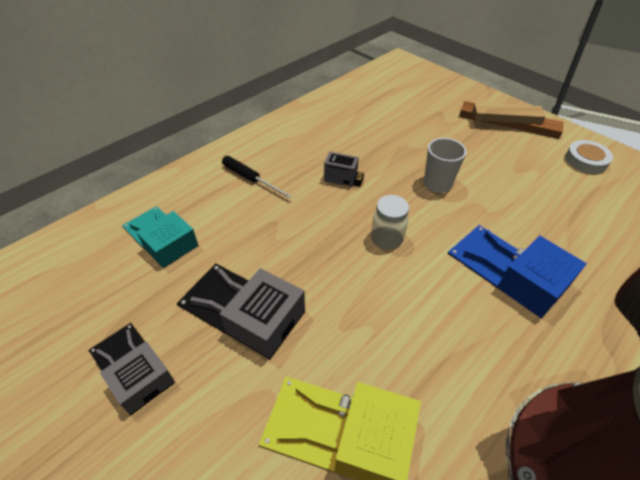

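Candidates for the charger in the scene picture are grey large (410,264), grey small (503,302), blue (262,150), yellow (437,184) and turquoise (395,378). The larger grey one at (410,264) fits, since the coloured ones are excluded and the other grey one is smaller. I'll confirm it in a crop and measure.

Run:
```python
from h import *
im=cv2.imread('pics/scene0.png')
a=cv2.resize(im[200:350,360:550],None,fx=4,fy=4,interpolation=cv2.INTER_CUBIC); cv2.imwrite('pics/crop_ch.png',a)
C={c:cloud(c,np.load(c+'_d.npy')) for c in ['scene','side']}
def seed(c,u,v): print(c,u,v,np.round(C[c][v,u],3))
for u,v in [(408,240),(410,290),(508,275),(213,274),(211,262)]: seed('scene',u,v)
for u,v in [(268,300),(215,290),(341,165),(360,180)]: seed('side',u,v)
def rect(c,ctr,r,z0,z1):
    X=C[c].reshape(-1,3); m=(np.hypot(*(X[:,:2]-ctr).T)<r)&(X[:,2]>z0)&(X[:,2]<z1)
    q=X[m]; R=cv2.minAreaRect((q[:,:2]*1000).astype(np.float32)); print(c,m.sum(),R,'zmed',np.median(q[:,2])); print(cv2.boxPoints(R).round(0).tolist())
for c,(u,v) in {'scene':(408,240),'side':(268,300)}.items():
    p=C[c][v,u]; rect(c,p[:2],.1,.054,.075)
for c,(u,v) in {'scene':(211,264),'side':(341,165)}.items():
    p=C[c][v,u]; rect(c,p[:2],.06,.044,.06)
```

```text
scene 408 240 [0.503 0.167 0.068]
scene 410 290 [0.57  0.188 0.004]
scene 508 275 [0.528 0.358 0.048]
scene 213 274 [ 0.661 -0.167  0.052]
scene 211 262 [ 0.634 -0.182  0.052]
side 268 300 [0.478 0.159 0.063]
side 215 290 [0.588 0.189 0.007]
side 341 165 [ 0.633 -0.166  0.047]
side 360 180 [ 0.598 -0.188  0.016]
scene 1849 ((484.5630798339844, 165.6434326171875), (89.99923706054688, 100.7773666381836), 14.531944274902344) zmed 0.06400872760565579
[[428.0, 203.0], [454.0, 106.0], [541.0, 128.0], [515.0, 226.0]]
side 3337 ((483.249267578125, 165.73756408691406), (85.98777770996094, 101.3180160522461), 13.994880676269531) zmed 0.06146166115997938
[[429.0, 204.0], [454.0, 106.0], [537.0, 127.0], [513.0, 225.0]]
scene 620 ((645.5938720703125, -177.46871948242188), (70.74099731445312, 40.119354248046875), 28.377588272094727) zmed 0.051946457900094584
[[605.0, -177.0], [624.0, -212.0], [686.0, -178.0], [667.0, -143.0]]
side 449 ((644.5838623046875, -176.76698303222656), (64.41560363769531, 44.16893005371094), 29.0913028717041) zmed 0.04918040648175805
[[606.0, -173.0], [627.0, -212.0], [683.0, -180.0], [662.0, -142.0]]
```

View pics/crop_ch.png

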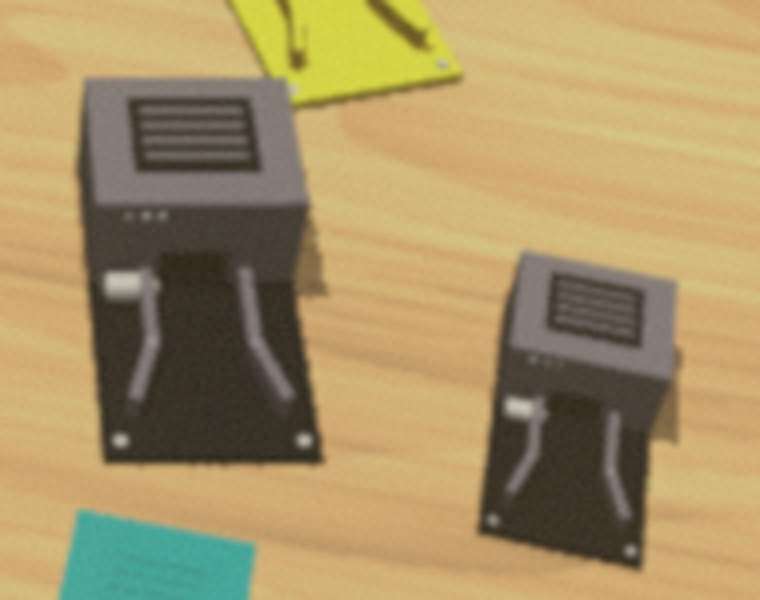

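The crop confirms it: the large grey charger (left) has a 101 x ~87 mm housing top at z≈62 mm, and the small one is a scaled copy. The nose of the pack shows at side (360,180), so it points towards the robot, the same way the charger opens. I'll rotate first, then travel.

Request:
{"fn": "send_rows", "kwargs": {"rows": [[[0, 0, -8.2, 0, 0, 0, 1], [0, 0, -8.2, 0, 0, 0, 1], [0, 0, -8.2, 0, 0, 0, 1], [0, 0, -8.2, 0, 0, 0, 1], [0, 0, -8.2, 0, 0, 0, 1]]], "newtons": 60}}

```text
clock: 1.2
position: [0.1839, 0.4918, 0.2313]
orientation: [[-0.356, 0.935, 0.0], [0.935, 0.356, 0.0], [0.0, 0.0, -1.0]]
force: [-0.1, 0.1, -0.4]
gripper_width: 1.001
```

Request:
{"fn": "send_rows", "kwargs": {"rows": [[[0, 0, -8.2, 0, 0, 0, 1], [0, 0, 0, -40, 4, 0, 1], [0, 0, 0, -45, 5, 0, 1], [0, 0, 0, -45, 5, 0, 1], [0, 0, 0, -45, 5, 0, 1]]]}}

```text
clock: 1.7
position: [0.2852, 0.346, 0.2314]
orientation: [[-0.481, 0.877, 0.0], [0.877, 0.481, 0.0], [0.0, 0.0, -1.0]]
force: [1.6, 0.9, -0.0]
gripper_width: 0.999
```

Request:
{"fn": "send_rows", "kwargs": {"rows": [[[0, 0, 0, -45, 5, 0, 1], [0, 0, 0, -45, 5, 0, 1], [0, 0, 0, -45, 5, 0, 1], [0, 0, 0, -45, 5, 0, 1], [0, 0, 0, -45, 5, 0, 1]]]}}

```text
clock: 2.2
position: [0.4154, 0.1603, 0.2316]
orientation: [[-0.48, 0.877, 0.001], [0.877, 0.48, 0.0], [-0.0, 0.001, -1.0]]
force: [0.8, 0.1, 0.3]
gripper_width: 1.004
```

Request:
{"fn": "send_rows", "kwargs": {"rows": [[[0, 0, 0, -45, 5, 0, 1], [0, 0, 0, -45, 5, 0, 1], [0, 0, 0, -45, 5, 0, 1], [0, 0, 0, -45, 5, 0, 1], [0, 0, 0, -45, 5, 0, 1]]]}}

```text
clock: 2.7
position: [0.5454, -0.0252, 0.2314]
orientation: [[-0.48, 0.877, 0.0], [0.877, 0.48, 0.0], [-0.0, 0.0, -1.0]]
force: [0.4, 0.3, -0.1]
gripper_width: 0.998
```

Request:
{"fn": "send_rows", "kwargs": {"rows": [[[0, 0, 0, -45, 4, 0, 1], [0, 0, 0, -45, 4, 0, 1], [0, 0, 0, -45, 4, 0, 1], [0, 0, 0, -40, 3, 0, 1], [0, 0, 0, 0, 0, 0, 1]]]}}

```text
clock: 3.2
position: [0.6433, -0.1741, 0.2297]
orientation: [[-0.477, 0.879, -0.0], [0.879, 0.477, -0.001], [-0.001, -0.0, -1.0]]
force: [-1.5, 0.4, -0.1]
gripper_width: 1.003
```

```bash
cat >> h.py <<'E'
def wcloud(depth,s):
    m=eyes.camera_model('wrist'); M=np.array(m['mount'])
    v,u=np.mgrid[0:480,0:640]; d=depth
    P=np.stack([(u-m['cx'])/m['fx']*d,(v-m['cy'])/m['fy']*d,d],-1)
    T=P@M[:3,:3].T+M[:3,3]
    return T@np.array(s['orientation']).T+np.array(s['position'])
E
python3 - <<'E'
from h import *
s=manip.read_state(); print(s['position'],s['clock'])
p,d=eyes.read_camera('wrist'); cv2.imwrite('pics/w1.png',p[:,:,::-1]); np.save('w1.npy',d)
print(np.round(eyes.camera_model('wrist')['mount'],3))
print([(r['centre'],r['p']) for r in eyes.recognise('pack','wrist')])
X=wcloud(d,s).reshape(-1,3); ok=(d.reshape(-1)>0)
q=X[ok&(np.hypot(X[:,0]-.645,X[:,1]+.177)<.07)&(X[:,2]>.044)&(X[:,2]<.058)]
R=cv2.minAreaRect((q[:,:2]*1000).astype(np.float32)); print(len(q),R,np.median(q[:,2]),cv2.boxPoints(R).round(1).tolist())
q=X[ok&(np.hypot(X[:,0]-.645,X[:,1]+.177)<.08)&(X[:,2]>.012)&(X[:,2]<.02)]
if len(q):print('nose',len(q),np.median(q,0))
E
```

```text
[ 0.64328246 -0.17405957  0.22974927] 3.2
[[ 1.     0.    -0.     0.001]
 [-0.     0.947  0.322 -0.082]
 [ 0.    -0.322  0.947 -0.142]
 [ 0.     0.     0.     1.   ]]
[([309.7, 210.2], 0.59)]
2678 ((647.5872192382812, -177.10818481445312), (64.39987182617188, 40.67601013183594), 28.124515533447266) 0.04955126140725821 [[609.5999755859375, -174.39999389648438], [628.7999877929688, -210.1999969482422], [685.5999755859375, -179.89999389648438], [666.4000244140625, -144.0]]
nose 475 [ 0.61244575 -0.19602798  0.01533843]
```

View pics/w1.png

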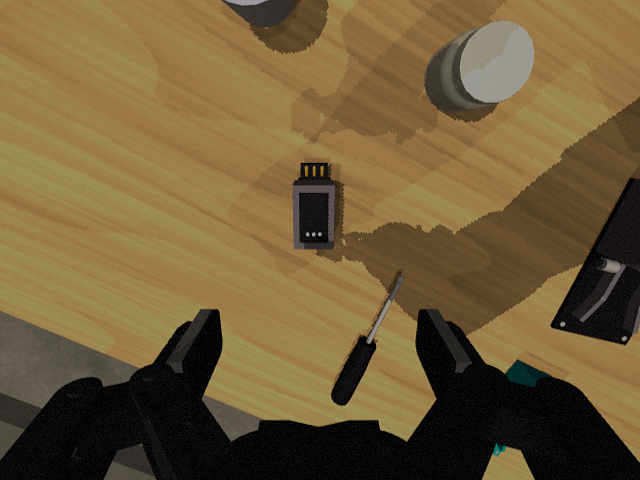

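The wrist view shows the pack at (314,213) with its nose up at (314,170). The screwdriver tip is at (402,272), so I'm checking finger clearance to it.

Run:
```python
from h import *
s=manip.read_state(); d=np.load('w1.npy'); X=wcloud(d,s)
c=np.array([.6472,-.1771]); th=np.deg2rad(28.4)
ex=-np.array([np.cos(th),np.sin(th)]); ey=np.array([-ex[1],ex[0]])
for u,v in [(402,272),(399,276),(390,300),(370,340),(314,170)]:
    w=X[v,u]; print(u,v,w.round(3),'pack xy',(w[:2]-c)@ex,(w[:2]-c)@ey)
o=np.array(s['orientation']); e=c-s['position'][:2]
print('tool dx,dy',e@o[:2,0]*1e3,e@o[:2,1]*1e3, 'toolx angle',np.rad2deg(np.arctan2(o[1,0],o[0,0])))
```

```text
402 272 [ 0.665 -0.044  0.001] pack xy -0.07877056752352835 -0.10838358312105306
399 276 [ 0.667 -0.05   0.014] pack xy -0.07816305909163807 -0.10193514610770045
390 300 [ 0.698 -0.044  0.016] pack xy -0.10783618382528055 -0.09332092121399556
370 340 [ 0.756 -0.036  0.016] pack xy -0.16254066939193962 -0.07285842182364483
314 170 [ 0.609 -0.193  0.017] pack xy 0.04146979071651614 -0.004648441918401414
tool dx,dy -8.702186031091326 1.6492589845629266 toolx angle 118.62542907296698
```

Run:
```python
from h import *
s=manip.read_state(); print(s['clock'],s['position'],s['qd'])
o=np.array(s['orientation']); e=np.array([.6472,-.1771])-s['position'][:2]
print('tool dx,dy',e@o[:2,0]*1e3,e@o[:2,1]*1e3)
d=np.load('w1.npy')
```

```text
3.3 [ 0.64158326 -0.17025161  0.23043162] [ 2.75644593e-02 -3.16485443e-02 -3.37351129e-02 -1.06590157e-05
  2.70273175e-03  3.93775480e-03]
tool dx,dy -8.702186031091326 1.6492589845629266
```

Request:
{"fn": "send_rows", "kwargs": {"rows": [[[0, 0, 0, -3, 2, 30, 1], [0, 0, 0, -3, 2, 40, 1], [0, 0, 0, -2, 1, 20, 1], [0, 0, 0, 0, 0, 0, 1], [0, 0, 0, 0, 0, 0, 1]]]}}

```text
clock: 3.8
position: [0.6498, -0.1733, 0.1423]
orientation: [[-0.481, 0.877, 0.0], [0.877, 0.481, 0.0], [-0.0, 0.0, -1.0]]
force: [-0.2, 0.8, 0.6]
gripper_width: 1.004
```

Run:
```python
from h import *
s=manip.read_state(); print(s['position'],s['clock'])
p,d=eyes.read_camera('wrist'); cv2.imwrite('pics/w2.png',p[:,:,::-1])
X=wcloud(d,s).reshape(-1,3); ok=(d.reshape(-1)>0)
q=X[ok&(np.hypot(X[:,0]-.645,X[:,1]+.177)<.07)&(X[:,2]>.044)&(X[:,2]<.058)]
R=cv2.minAreaRect((q[:,:2]*1000).astype(np.float32)); print(len(q),R,np.median(q[:,2]))
s=manip.read_state(); print(s['position'])
o=np.array(s['orientation']); e=np.array(R[0])/1000-s['position'][:2]
print('tool dx,dy',e@o[:2,0]*1e3,e@o[:2,1]*1e3,np.rad2deg(np.arctan2(o[1,0],o[0,0])))
```

```text
[ 0.64983023 -0.17330143  0.14234567] 3.8
4698 ((647.6118774414062, -176.90782165527344), (64.77483367919922, 40.426422119140625), 28.25215721130371) 0.0495801216243959
[ 0.65048618 -0.17371893  0.14317853]
tool dx,dy -1.4135699766513135 -4.053697711493145 118.74585836796875
```

View pics/w2.png

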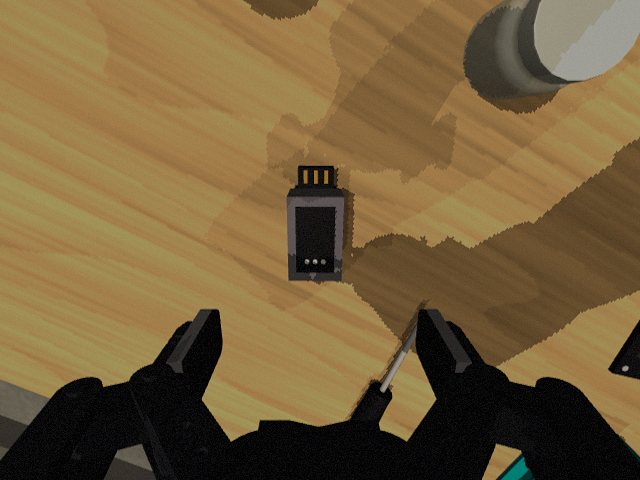

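The picture agrees: pack at (316,237), jaws straddling it and the screwdriver clear of it. Descending.

Request:
{"fn": "send_rows", "kwargs": {"rows": [[[0, 0, 0.5, -1.4, 0, 35, 1], [0, 0, 0, 0, 0, 40, 1], [0, 0, 0, 0, 0, 35, 1], [0, 0, 0, 0, 0, 17, 1], [0, 0, 0, 0, 0, 0, 1]]]}}

```text
clock: 4.35
position: [0.6497, -0.1748, 0.0134]
orientation: [[-0.473, 0.881, -0.002], [0.881, 0.473, 0.001], [0.002, -0.001, -1.0]]
force: [-0.3, -0.8, -0.2]
gripper_width: 0.999
```

Request:
{"fn": "send_rows", "kwargs": {"rows": [[[0, 0, 0, 0, 0, 0, -1], [0, 0, 0, 0, 0, 0, -1], [0, 0, 0, 0, 0, 0, -1], [0, 0, 0, 0, 0, 0, -1], [0, 0, 0, 0, 0, 0, -1]]], "newtons": 60}}

```text
clock: 4.85
position: [0.6519, -0.1758, 0.0163]
orientation: [[-0.473, 0.881, 0.003], [0.881, 0.473, -0.001], [-0.002, 0.002, -1.0]]
force: [-0.4, 1.0, 7.1]
gripper_width: 0.46
```

Request:
{"fn": "send_rows", "kwargs": {"rows": [[[0, 0, 0, 0, 0, 0, -1], [0, 0, 0, 0, 0, 0, -1], [0, 0, 0, 0, 0, 0, -1], [0, 0, 0, 0, 0, 0, -1], [0, 0, 0, 0, 0, 0, -1]]]}}

```text
clock: 5.35
position: [0.6518, -0.1758, 0.0163]
orientation: [[-0.473, 0.881, 0.003], [0.881, 0.473, -0.001], [-0.002, 0.002, -1.0]]
force: [-0.2, -0.3, 7.5]
gripper_width: 0.463
```

Gripped at 39 mm width. Lifting, then checking the hold.

Request:
{"fn": "send_rows", "kwargs": {"rows": [[[0, 0, 0, 0, 0, -10, -1], [0, 0, 0, 0, 0, -25, -1], [0, 0, 0, 0, 0, -25, -1], [0, 0, 0, 0, 0, -20, -1], [0, 0, 0, 0, 0, 0, -1]]]}}

```text
clock: 5.85
position: [0.6526, -0.1762, 0.098]
orientation: [[-0.473, 0.881, 0.005], [0.881, 0.473, -0.002], [-0.004, 0.004, -1.0]]
force: [0.5, -0.1, -3.8]
gripper_width: 0.463
```

Request:
{"fn": "send_rows", "kwargs": {"rows": [[[0, 0, 0, 0, 0, 0, -1], [0, 0, 0, 0, 0, 0, -1], [0, 0, 0, 0, 0, 0, -1]]]}}

```text
clock: 6.15
position: [0.6497, -0.1751, 0.0929]
orientation: [[-0.473, 0.881, -0.002], [0.881, 0.473, 0.001], [0.002, -0.002, -1.0]]
force: [0.1, -1.4, -3.5]
gripper_width: 0.457
```

Run:
```python
from h import *
s=manip.read_state(); print(s['position'],s['force'],s['orientation'])
p,d=eyes.read_camera('wrist'); cv2.imwrite('pics/w3.png',p[:,:,::-1])
X=wcloud(d,s); T=(X-s['position'])@np.array(s['orientation'])
t=T.reshape(-1,3); ok=d.reshape(-1)>0
for z0,z1 in [(-.05,-.02),(-.016,.012)]:
    m=ok&(abs(t[:,0])<.022)&(t[:,1]>-.06)&(t[:,1]<.04)&(t[:,2]>z0)&(t[:,2]<z1)
    q=t[m]; print(len(q),np.percentile(q,[1,50,99],axis=0).round(4).tolist())
m=ok&(abs(t[:,0])<.015)&(t[:,1]>-.034)&(t[:,1]<.04)&(t[:,2]>-.05)&(t[:,2]<-.02)
q=t[m]; A=np.c_[q[:,:2],np.ones(len(q))]; print('top plane',np.linalg.lstsq(A,q[:,2],rcond=None)[0])
```

```text
[ 0.64972272 -0.17514363  0.09287495] [ 0.06676929 -1.4491094  -3.50859517] [[-4.72511577e-01  8.81321695e-01 -2.20884971e-03]
 [ 8.81322628e-01  4.72514224e-01  8.56730954e-04]
 [ 1.79876848e-03 -1.54189394e-03 -9.99997193e-01]]
18252 [[-0.0208, -0.0365, -0.0408], [0.0005, -0.0101, -0.0332], [0.0214, 0.0269, -0.0218]]
4036 [[-0.018, -0.0524, -0.0156], [0.0006, -0.0409, 0.0006], [0.0194, -0.0359, 0.011]]
top plane [-0.00521069  0.00175105 -0.03340006]
```

View pics/w3.png

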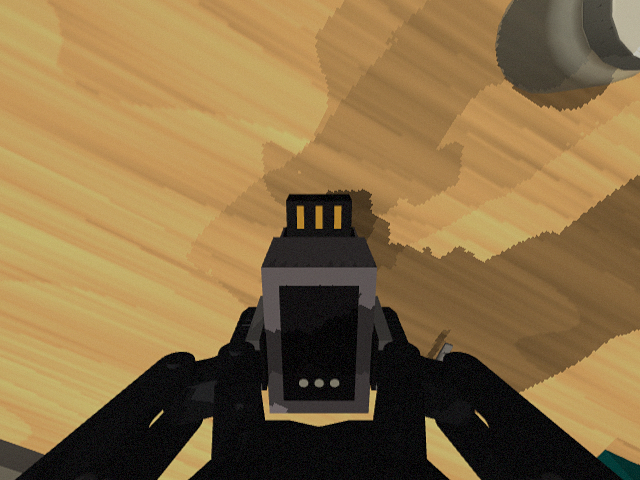

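The pack is held level. In tool coordinates its shoulder is at (0.5, -36.3, 16.6) mm, and it weighs about 0.36 kg. Carrying it to the area in front of the channel.

Request:
{"fn": "send_rows", "kwargs": {"rows": [[[0, 0, 0, 15, 7, -15, -1], [0, 0, 0, 30, 13, -15, -1], [0, 0, 0, 38, 17, -7, -1], [0, 0, 0, 38, 17, 0, -1], [0, 0, 0, 38, 17, 0, -1]]]}}

```text
clock: 6.7
position: [0.6378, 0.0004, 0.1321]
orientation: [[-0.473, 0.881, 0.001], [0.881, 0.473, 0.0], [-0.0, 0.001, -1.0]]
force: [0.7, 1.3, -3.8]
gripper_width: 0.462
```

Request:
{"fn": "send_rows", "kwargs": {"rows": [[[0, 0, 0, 38, 17, 0, -1], [0, 0, 0, 38, 17, 0, -1], [0, 0, 0, 38, 17, 0, -1], [0, 0, 0, 38, 17, 0, -1], [0, 0, 0, 22, 10, 0, -1]]]}}

```text
clock: 7.2
position: [0.6235, 0.1923, 0.1317]
orientation: [[-0.475, 0.88, -0.0], [0.88, 0.475, 0.001], [0.001, 0.0, -1.0]]
force: [0.3, -0.2, -2.6]
gripper_width: 0.462
```

Request:
{"fn": "send_rows", "kwargs": {"rows": [[[0, 0, 5, 11, 5, 0, -1], [0, 0, 5, 0, 0, 0, -1], [0, 0, 4, 0, 0, 0, -1], [0, 0, 0, 0, 0, 0, -1], [0, 0, 0, 0, 0, 0, -1]]]}}

```text
clock: 7.7
position: [0.6235, 0.2008, 0.1315]
orientation: [[-0.248, 0.969, -0.0], [0.969, 0.248, 0.0], [0.0, -0.0, -1.0]]
force: [0.1, 0.6, -2.7]
gripper_width: 0.46
```

Request:
{"fn": "send_rows", "kwargs": {"rows": [[[0, 0, 0, 0, 0, 0, -1], [0, 0, 0, 0, 0, 0, -1], [0, 0, 0, 0, 0, 0, -1]]]}}

```text
clock: 8.0
position: [0.6238, 0.2004, 0.1313]
orientation: [[-0.246, 0.969, -0.0], [0.969, 0.246, 0.0], [0.0, -0.0, -1.0]]
force: [0.4, -0.4, -3.4]
gripper_width: 0.458
```

Run:
```python
from h import *
s=manip.read_state(); print(s['position'],s['clock'])
p,d=eyes.read_camera('wrist'); cv2.imwrite('pics/w4.png',p[:,:,::-1]); np.save('w4.npy',d)
import pickle; pickle.dump(s,open('s4.pkl','wb'))
p,d=eyes.read_camera('scene'); cv2.imwrite('pics/scene4.png',p[:,:,::-1])
```

```text
[0.6237769  0.20038353 0.13134566] 8.0
```

View pics/w4.png

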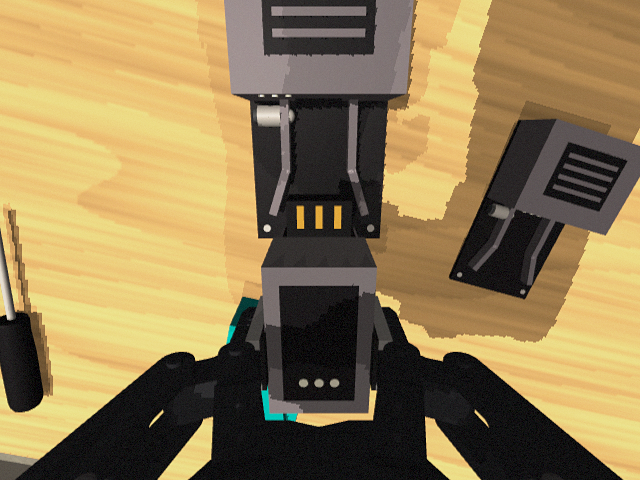

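The wrist view shows the larger grey charger ahead: housing front edge at row ~95, walls at columns 285 and 353, ball plunger at (270,115). Now fitting it in the tool frame.

Run:
```python
from h import *
import pickle
s=pickle.load(open('s4.pkl','rb')); d=np.load('w4.npy'); X=wcloud(d,s)
o=np.array(s['orientation']);T=(X-s['position'])@o
H=(X[...,2]>.056)&(X[...,2]<.068)&(np.arange(480)[:,None]<110)&(d>0)&(T[...,1]<-.07)
H[:,:200]=0;H[:,430:]=0
t=T[H]; print('housing z',np.median(X[H][:,2]),'x range',np.percentile(t[:,0],[.5,99.5]))
# front edge: max y per x bin
xs=np.linspace(-.045,.045,19); ed=[];
for a in xs:
    m=abs(t[:,0]-a)<.003
    ed.append(np.percentile(t[m,1],99) if m.sum()>10 else np.nan)
ed=np.array(ed); ok=~np.isnan(ed); f=np.polyfit(xs[ok],ed[ok],1); print('front edge',f, 'angle',np.rad2deg(np.arctan(f[0])),(ed*1000).round(1))
for lo,hi in [(-.125,-.115),(-.115,-.108)]:
    m=(t[:,1]>lo)&(t[:,1]<hi); print('sides',np.percentile(t[m,0],[.5,99.5]))
# walls: z 0.016-0.024 ; base z ~.006
for y0 in np.arange(-.1,-.05,.006):
    m=(abs(T[...,1]-y0)<.003)&(X[...,2]>.012)&(X[...,2]<.026)&(abs(T[...,0])<.05)&(d>0)
    v=T[m][:,0]; L=v[(v<0)&(v>-.036)];R=v[v>0]
    b=(abs(T[...,1]-y0)<.003)&(X[...,2]>.001)&(X[...,2]<.012)&(abs(T[...,0])<.08)&(d>0)
    print(round(y0,3),len(L),len(R),np.percentile(L,[3,97]).round(4) if len(L)>5 else '',np.percentile(R,[3,97]).round(4) if len(R)>5 else '')
```

```text
housing z 0.061550316714821404 x range [-0.04899287  0.0500336 ]
front edge [-0.00110088 -0.10010275] angle -0.06307592163350524 [-100.2 -100.1 -100.1 -100.   -99.9  -99.9  -99.9 -100.1 -100.3 -100.2
 -100.1 -100.2 -100.2 -100.1 -100.1 -100.2 -100.2 -100.  -100.1]
sides [-0.04895164  0.05000495]
sides [-0.04890284  0.05005628]
-0.1 71 102 [-0.0349 -0.0175] [0.0186 0.0481]
-0.094 203 99 [-0.0357 -0.0187] [0.0215 0.0274]
-0.088 268 87 [-0.0354 -0.0174] [0.0215 0.0274]
-0.082 140 81 [-0.0351 -0.0205] [0.0215 0.0271]
-0.076 79 80 [-0.026  -0.0205] [0.0215 0.0273]
-0.07 73 79 [-0.0262 -0.0205] [0.0214 0.0274]
-0.064 83 80 [-0.0265 -0.0204] [0.0215 0.0269]
-0.058 75 73 [-0.0259 -0.0204] [0.0215 0.0272]
-0.052 77 81 [-0.0268 -0.0204] [0.0215 0.0278]
```

Alignment is within 0.1°, with the lateral offset near 0 and the shoulder 64 mm short of the face. Lowering.

Request:
{"fn": "send_rows", "kwargs": {"rows": [[[0, 0, 0, 0, 0, 20, -1], [0, 0, 0, 0, 0, 35, -1], [0, 0, 0, 0, 0, 30, -1], [0, 0, 0, 0, 0, 15, -1], [0, 0, 0, 0, 0, 0, -1]]]}}

```text
clock: 8.6
position: [0.6221, 0.2001, 0.0292]
orientation: [[-0.245, 0.969, -0.004], [0.969, 0.245, -0.001], [0.0, -0.004, -1.0]]
force: [-0.2, 0.4, -3.3]
gripper_width: 0.462
```

Request:
{"fn": "send_rows", "kwargs": {"rows": [[[0, 0, 0, 0, 0, 0, -1], [0, 0, 0, 0, 0, 0, -1], [0, 0, 0, 0, 0, 0, -1]]]}}

```text
clock: 8.9
position: [0.6249, 0.2007, 0.0329]
orientation: [[-0.245, 0.969, 0.003], [0.969, 0.245, 0.001], [-0.0, 0.003, -1.0]]
force: [-1.0, -0.2, -3.1]
gripper_width: 0.465
```

Request:
{"fn": "send_rows", "kwargs": {"rows": [[[0, 0, 0, 0, 0, 3, -1], [0, 0, 0, 0, 0, 2.5, -1], [0, 0, 0, 0, 0, 2, -1], [0, 0, 0, 0, 0, 0, -1], [0, 0, 0, 0, 0, 0, -1]]]}}

```text
clock: 9.4
position: [0.6236, 0.2004, 0.0236]
orientation: [[-0.245, 0.969, -0.0], [0.969, 0.245, -0.0], [0.0, -0.0, -1.0]]
force: [-0.2, 0.4, -3.3]
gripper_width: 0.459
```

Request:
{"fn": "send_rows", "kwargs": {"rows": [[[0, 0, 0, 0, 0, 0.6, -1], [0, 0, 0, 0, 0, 0, -1], [0, 0, 0, 0, 0, 0, -1]]]}}

```text
clock: 9.7
position: [0.6238, 0.2005, 0.0232]
orientation: [[-0.245, 0.969, 0.0], [0.969, 0.245, -0.0], [-0.0, 0.0, -1.0]]
force: [-0.5, -0.5, -1.7]
gripper_width: 0.46
```

Request:
{"fn": "send_rows", "kwargs": {"rows": [[[0, 0, 0, 0, 0, 0.5, -1], [0, 0, 0, 0, 0, 0, -1], [0, 0, 0, 0, 0, 0, -1]]]}}

```text
clock: 10.0
position: [0.6237, 0.2004, 0.0227]
orientation: [[-0.245, 0.969, -0.0], [0.969, 0.245, -0.0], [-0.0, -0.0, -1.0]]
force: [-0.2, 0.5, -2.8]
gripper_width: 0.46
```

Request:
{"fn": "send_rows", "kwargs": {"rows": [[[0, 0, 0, 0, 0, 0.6, -1], [0, 0, 0, 0, 0, 0, -1], [0, 0, 0, 0, 0, 0, -1]]]}}

```text
clock: 10.3
position: [0.6239, 0.2005, 0.0223]
orientation: [[-0.245, 0.969, 0.0], [0.969, 0.245, 0.0], [0.0, 0.0, -1.0]]
force: [-0.8, -0.1, 0.5]
gripper_width: 0.464
```

Run:
```python
from h import *
s=manip.read_state(); print(s['force'],s['position'])
p,d=eyes.read_camera('wrist'); cv2.imwrite('pics/w5.png',p[:,:,::-1]); np.save('w5.npy',d)
X=wcloud(d,s);T=(X-s['position'])@np.array(s['orientation'])
t=T[(d>0)]; z=X[d>0]
m=(abs(t[:,0])<.045)&(t[:,1]<-.06)&(t[:,1]>-.15)&(z[:,2]>.056)&(z[:,2]<.07)
for a in [-.03,-.01,.01,.03]:
    k=m&(abs(t[:,0]-a)<.005); print('face y',np.percentile(t[k,1],99),np.median(z[k,2]))
m=(abs(t[:,0])<.016)&(t[:,1]>-.034)&(t[:,1]<.025)&(t[:,2]>-.05)&(t[:,2]<-.02); print('pack top z',np.median(z[m,2]),np.percentile(t[m,1],[1,99]))
m=(abs(t[:,0])<.05)&(t[:,1]<-.06)&(t[:,1]>-.095)&(z[:,2]>-.002)&(z[:,2]<.01); print('floor',np.median(z[m,2]))
```

```text
[-0.77518171 -0.13544215  0.49052734] [0.62387712 0.2004926  0.02226166]
face y -0.09991301371726431 0.0610912279002248
face y -0.09995279242626989 0.06113656684077079
face y -0.09997324437208079 0.06111247096761149
face y -0.09998988595054316 0.061108160821979854
pack top z 0.05571330024822024 [-0.03353165  0.02436607]
floor 0.005194848884794722
```

View pics/w5.png

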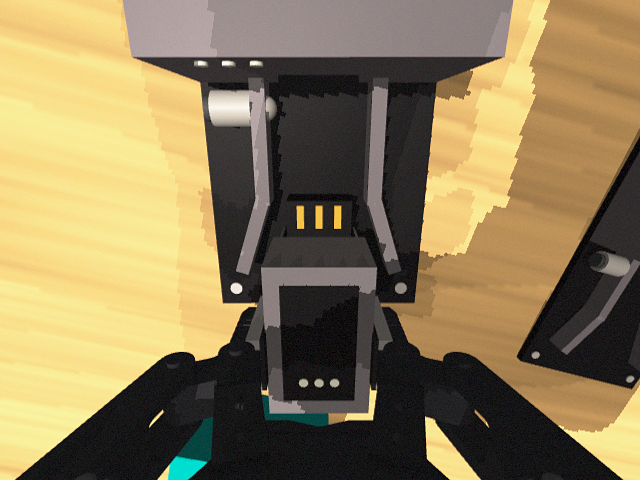

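The pack now stands on the floor between the flares (nose at (320,215), walls at columns 260 and 378), with contact felt as about +4 N. Sliding in slowly.

Request:
{"fn": "send_rows", "kwargs": {"rows": [[[0, 0, 0, 0, -3, 0, -1], [0, 0, 0, 0, -5, 0, -1], [0, 0, 0, 0, -5, 0, -1], [0, 0, 0, 0, -5, 0, -1], [0, 0, 0, 0, -2, 0, -1]]]}}

```text
clock: 10.85
position: [0.6038, 0.1954, 0.0223]
orientation: [[-0.245, 0.969, -0.0], [0.969, 0.245, -0.0], [-0.0, -0.0, -1.0]]
force: [1.6, -0.2, -0.1]
gripper_width: 0.464
```

Request:
{"fn": "send_rows", "kwargs": {"rows": [[[0, 0, 0, 0, -3, 0, -1], [0, 0, 0, 0, -5, 0, -1], [0, 0, 0, 0, -5, 0, -1], [0, 0, 0, 0, -5, 0, -1], [0, 0, 0, 0, -2, 0, -1]]]}}

```text
clock: 11.35
position: [0.5845, 0.1905, 0.0222]
orientation: [[-0.245, 0.969, 0.0], [0.969, 0.245, -0.0], [-0.0, 0.0, -1.0]]
force: [1.9, 0.2, -0.3]
gripper_width: 0.458
```

Request:
{"fn": "send_rows", "kwargs": {"rows": [[[0, 0, 0, 0, -3, 0, -1], [0, 0, 0, 0, -3, 0, -1], [0, 0, 0, 0, -2, 0, -1], [0, 0, 0, 0, 0, 0, -1], [0, 0, 0, 0, 0, 0, -1]]]}}

```text
clock: 11.85
position: [0.577, 0.1886, 0.0222]
orientation: [[-0.245, 0.969, -0.0], [0.969, 0.245, -0.0], [-0.0, -0.0, -1.0]]
force: [-1.4, -0.5, 4.4]
gripper_width: 0.459
```

```bash
cat > look.py <<'E'
from h import *
import sys
s=manip.read_state(); print(s['clock'],s['force'].round(2),'along push',s['force'][:2]@np.array([.9694,.2453]),s['position'].round(4))
p,d=eyes.read_camera('wrist'); cv2.imwrite(f'pics/{sys.argv[1]}.png',p[:,:,::-1])
X=wcloud(d,s);T=(X-s['position'])@np.array(s['orientation'])
t=T[(d>0)]; z=X[d>0]
m=(abs(t[:,0])<.045)&(t[:,1]<-.03)&(t[:,1]>-.15)&(z[:,2]>.056)&(z[:,2]<.07)
for a in [-.03,-.01,.01,.03]:
    k=m&(abs(t[:,0]-a)<.005)
    if k.sum()>20: print('face y',np.percentile(t[k,1],99).round(4),np.median(z[k,2]).round(4))
m=(abs(t[:,0])<.016)&(t[:,1]>-.034)&(t[:,1]<.025)&(t[:,2]>-.05)&(t[:,2]<-.02); print('pack top z',np.median(z[m,2]),np.percentile(t[m,1],[1,99]))
E
python3 look.py w6
```

```text
11.85 [-1.39 -0.52  4.36] along push -1.4792689398373335 [0.577  0.1886 0.0222]
face y -0.0526 0.0615
face y -0.0523 0.0621
face y -0.0524 0.0621
face y -0.0527 0.0615
pack top z 0.05569066171097274 [-0.03356145  0.02428996]
```

View pics/w6.png

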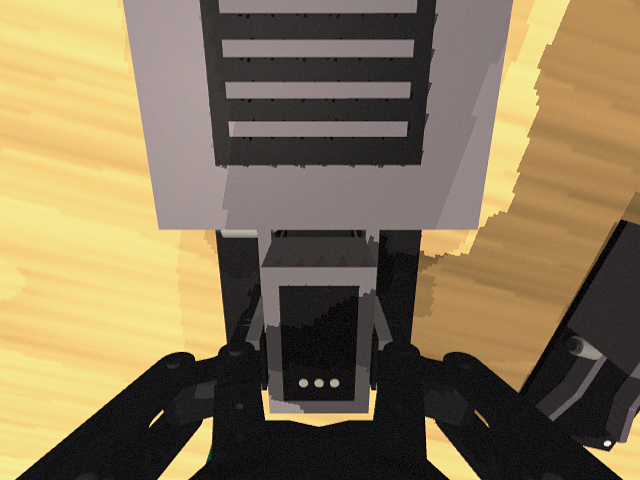

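The nose is in the mouth and the shoulder is about 15.6 mm short. Creeping over the ball now.

Request:
{"fn": "send_rows", "kwargs": {"rows": [[[0, 0, 0, 0, -1.5, -0.2, -1], [0, 0, 0, 0, -1.5, 0, -1], [0, 0, 0, 0, -1.5, 0, -1], [0, 0, 0, 0, -1, 0, -1], [0, 0, 0, 0, 0, 0, -1]]]}}

```text
clock: 12.4
position: [0.5717, 0.1875, 0.0223]
orientation: [[-0.245, 0.969, -0.0], [0.969, 0.245, 0.0], [0.0, -0.0, -1.0]]
force: [2.1, 1.4, 0.5]
gripper_width: 0.463
```

Request:
{"fn": "send_rows", "kwargs": {"rows": [[[0, 0, 0, 0, -1, 0, -1], [0, 0, 0, 0, -1, 0, -1], [0, 0, 0, 0, -1, 0, -1], [0, 0, 0, 0, 0, 0, -1], [0, 0, 0, 0, 0, 0, -1]]]}}

```text
clock: 12.9
position: [0.5693, 0.1874, 0.0223]
orientation: [[-0.245, 0.969, 0.001], [0.969, 0.245, 0.002], [0.001, 0.001, -1.0]]
force: [3.5, 6.7, -1.9]
gripper_width: 0.461
```

Request:
{"fn": "send_rows", "kwargs": {"rows": [[[0, 0, 0, 0, -1, 0, -1], [0, 0, 0, 0, -1, 0, -1], [0, 0, 0, 0, 0, 0, -1]]]}}

```text
clock: 13.2
position: [0.5684, 0.1872, 0.0226]
orientation: [[-0.246, 0.969, 0.003], [0.969, 0.245, 0.002], [0.001, 0.003, -1.0]]
force: [5.7, 5.2, -3.7]
gripper_width: 0.458
```

Request:
{"fn": "send_rows", "kwargs": {"rows": [[[0, 0, 0, 0, -0.7, 0, -1], [0, 0, 0, 0, -0.7, 0, -1], [0, 0, 0, 0, 0, 0, -1]]]}}

```text
clock: 13.5
position: [0.5672, 0.1869, 0.0227]
orientation: [[-0.245, 0.969, 0.003], [0.969, 0.245, 0.002], [0.001, 0.003, -1.0]]
force: [6.3, 5.7, -1.8]
gripper_width: 0.462
```

Request:
{"fn": "send_rows", "kwargs": {"rows": [[[0, 0, 0, 0, -0.5, 0, -1], [0, 0, 0, 0, -0.5, 0, -1], [0, 0, 0, 0, 0, 0, -1]]]}}

```text
clock: 13.8
position: [0.5656, 0.1865, 0.0225]
orientation: [[-0.245, 0.969, 0.002], [0.969, 0.245, 0.002], [0.001, 0.002, -1.0]]
force: [5.5, 5.4, -1.9]
gripper_width: 0.458
```

Request:
{"fn": "send_rows", "kwargs": {"rows": [[[0, 0, 0, 0, -0.5, 0, -1], [0, 0, 0, 0, -0.3, 0, -1], [0, 0, 0, 0, 0, 0, -1]]]}}

```text
clock: 14.1
position: [0.5634, 0.1859, 0.0223]
orientation: [[-0.245, 0.969, -0.001], [0.969, 0.245, 0.001], [0.001, -0.001, -1.0]]
force: [-0.6, 5.3, 2.3]
gripper_width: 0.462
```

Request:
{"fn": "send_rows", "kwargs": {"rows": [[[0, 0, 0, 0, -0.3, 0, -1], [0, 0, 0, 0, -0.3, 0, -1], [0, 0, 0, 0, 0, 0, -1]]]}}

```text
clock: 14.4
position: [0.5626, 0.1856, 0.0223]
orientation: [[-0.246, 0.969, -0.001], [0.969, 0.246, 0.001], [0.001, -0.001, -1.0]]
force: [-1.1, 5.0, 3.4]
gripper_width: 0.463
```

That was the click: the force along the push dropped from about +7 to 0 N. Now closing the last fraction of a millimetre to the housing.

Request:
{"fn": "send_rows", "kwargs": {"rows": [[[0, 0, 0, 0, -0.3, 0, -1], [0, 0, 0, 0, -0.2, 0, -1], [0, 0, 0, 0, 0, 0, -1]]]}}

```text
clock: 14.7
position: [0.5623, 0.1853, 0.0223]
orientation: [[-0.246, 0.969, -0.001], [0.969, 0.246, 0.0], [0.001, -0.001, -1.0]]
force: [-1.6, 4.5, 2.9]
gripper_width: 0.459
```

Request:
{"fn": "send_rows", "kwargs": {"rows": [[[0, 0, 0, 0, -0.4, 0, -1], [0, 0, 0, 0, 0, 0, -1], [0, 0, 0, 0, 0, 0, -1]]]}}

```text
clock: 15.0
position: [0.5621, 0.1852, 0.0223]
orientation: [[-0.246, 0.969, -0.001], [0.969, 0.246, 0.0], [0.001, -0.0, -1.0]]
force: [-1.4, 4.8, 2.0]
gripper_width: 0.462
```

Request:
{"fn": "send_rows", "kwargs": {"rows": [[[0, 0, 0, 0, -0.4, 0, -1], [0, 0, 0, 0, 0, 0, -1], [0, 0, 0, 0, 0, 0, -1]]]}}

```text
clock: 15.3
position: [0.5621, 0.1852, 0.0223]
orientation: [[-0.245, 0.969, 0.0], [0.969, 0.245, 0.001], [0.001, 0.0, -1.0]]
force: [1.1, 5.9, 0.9]
gripper_width: 0.463
```

Position has stalled at x=0.5621, so it is touching the housing. Building up the push.

Request:
{"fn": "send_rows", "kwargs": {"rows": [[[0, 0, 0, 0, -0.5, 0, -1], [0, 0, 0, 0, -0.5, 0, -1], [0, 0, 0, 0, 0, 0, -1]]]}}

```text
clock: 15.6
position: [0.5621, 0.1852, 0.0223]
orientation: [[-0.245, 0.969, 0.002], [0.969, 0.245, 0.001], [0.001, 0.002, -1.0]]
force: [4.6, 7.8, -4.2]
gripper_width: 0.46
```

Request:
{"fn": "send_rows", "kwargs": {"rows": [[[0, 0, 0, 0, -0.4, 0, -1], [0, 0, 0, 0, -0.4, 0, -1], [0, 0, 0, 0, 0, 0, -1]]]}}

```text
clock: 15.9
position: [0.5621, 0.1852, 0.0223]
orientation: [[-0.245, 0.969, 0.003], [0.969, 0.245, 0.002], [0.001, 0.003, -1.0]]
force: [7.4, 6.2, -7.1]
gripper_width: 0.458
```

Request:
{"fn": "send_rows", "kwargs": {"rows": [[[0, 0, 0, 0, -0.5, 0, -1], [0, 0, 0, 0, -0.4, 0.2, -1], [0, 0, 0, 0, -0.4, 0, -1], [0, 0, 0, 0, 0, 0, -1]]]}}

```text
clock: 16.3
position: [0.5622, 0.1852, 0.0225]
orientation: [[-0.245, 0.969, 0.005], [0.969, 0.245, 0.002], [0.001, 0.006, -1.0]]
force: [10.7, 9.1, -8.0]
gripper_width: 0.463
```

Request:
{"fn": "send_rows", "kwargs": {"rows": [[[0, 0, 0, 0, -0.5, 0, -1], [0, 0, 0, 0, -0.3, 0, -1], [0, 0, 0, 0, 0, 0, -1]]]}}

```text
clock: 16.6
position: [0.5623, 0.1852, 0.0225]
orientation: [[-0.245, 0.969, 0.007], [0.969, 0.245, 0.003], [0.001, 0.007, -1.0]]
force: [14.4, 9.9, -10.8]
gripper_width: 0.461
```

Request:
{"fn": "send_rows", "kwargs": {"rows": [[[0, 0, 0, 0, -0.3, 0.3, -1], [0, 0, 0, 0, -0.2, 0.3, -1], [0, 0, 0, 0, 0, 0, -1], [0, 0, 0, 0, 0, 0, -1], [0, 0, 0, 0, 0, 0, -1]]]}}

```text
clock: 17.1
position: [0.5622, 0.1852, 0.0225]
orientation: [[-0.245, 0.969, 0.008], [0.969, 0.245, 0.003], [0.001, 0.008, -1.0]]
force: [14.1, 9.6, -6.1]
gripper_width: 0.46
```

Request:
{"fn": "send_rows", "kwargs": {"rows": [[[0, 0, 0, 0, 0, 0, -1], [0, 0, 0, 0, 0, 0, -1], [0, 0, 0, 0, 0, 0, -1], [0, 0, 0, 0, 0, 0, -1], [0, 0, 0, 0, 0, 0, -1]]]}}

```text
clock: 17.6
position: [0.5623, 0.1852, 0.0225]
orientation: [[-0.245, 0.969, 0.008], [0.969, 0.245, 0.003], [0.001, 0.008, -1.0]]
force: [14.3, 10.1, -5.7]
gripper_width: 0.46
```

```bash
python3 look.py w7
```

```text
17.6 [14.31 10.11 -5.73] along push 16.352202677627556 [0.5623 0.1852 0.0225]
face y -0.0372 0.0615
face y -0.037 0.062
face y -0.0369 0.062
face y -0.0372 0.0615
pack top z 0.05591553198246347 [-0.03300468  0.02439791]
```

View pics/w7.png

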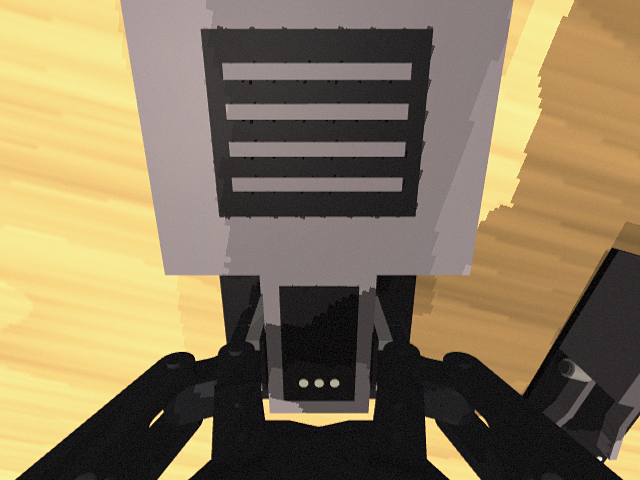

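The housing edge (row 275) now meets the pack's front. The push has read a steady 16.4 N for over a second; nudging it to about 18 N and holding.

Request:
{"fn": "send_rows", "kwargs": {"rows": [[[0, 0, 0, 0, -0.4, 0.1, -1], [0, 0, 0, 0, 0, 0, -1], [0, 0, 0, 0, 0, 0, -1], [0, 0, 0, 0, 0, 0, -1], [0, 0, 0, 0, 0, 0, -1]]]}}

```text
clock: 18.15
position: [0.5623, 0.1852, 0.0225]
orientation: [[-0.245, 0.969, 0.009], [0.969, 0.245, 0.003], [0.001, 0.009, -1.0]]
force: [14.8, 11.7, -6.8]
gripper_width: 0.459
```

Request:
{"fn": "send_rows", "kwargs": {"rows": [[[0, 0, 0, 0, 0, 0, -1], [0, 0, 0, 0, 0, 0, -1], [0, 0, 0, 0, 0, 0, -1]]]}}

```text
clock: 18.45
position: [0.5623, 0.1852, 0.0225]
orientation: [[-0.245, 0.969, 0.009], [0.969, 0.245, 0.003], [0.001, 0.009, -1.0]]
force: [15.1, 11.8, -7.0]
gripper_width: 0.457
```

Held at about 17.5 N for 0.8 s. Relaxing the push, then opening.

Request:
{"fn": "send_rows", "kwargs": {"rows": [[[0, 0, 0, 0, 1.2, 0, -1], [0, 0, 0, 0, 1.2, 0, -1], [0, 0, 0, 0, 1.2, 0, -1], [0, 0, 0, 0, 0.6, 0, -1], [0, 0, 0, 0, 0, 0, -1]]]}}

```text
clock: 18.95
position: [0.5622, 0.1852, 0.0222]
orientation: [[-0.245, 0.969, 0.001], [0.969, 0.245, 0.001], [0.0, 0.001, -1.0]]
force: [-1.3, 4.8, 7.6]
gripper_width: 0.461
```

Request:
{"fn": "send_rows", "kwargs": {"rows": [[[0, 0, 0, 0, 0, 0, 0.1], [0, 0, 0, 0, 0, 0, 0.3], [0, 0, 0, 0, 0, 0, 0.3], [0, 0, 0, 0, 0, 0, 0.3], [0, 0, 0, 0, 0, 0, 0.3]]]}}

```text
clock: 19.45
position: [0.5614, 0.1845, 0.0212]
orientation: [[-0.245, 0.969, -0.0], [0.969, 0.245, -0.0], [-0.0, -0.0, -1.0]]
force: [-0.4, -0.2, -0.5]
gripper_width: 0.654
```

```bash
python3 look.py w8
```

```text
19.45 [-0.41 -0.24 -0.46] along push -0.45876783809466615 [0.5614 0.1845 0.0212]
face y -0.0366 0.0614
face y -0.0365 0.062
face y -0.0364 0.062
face y -0.0366 0.0615
pack top z 0.05570637184399529 [-0.03220264  0.02429825]
```

View pics/w8.png

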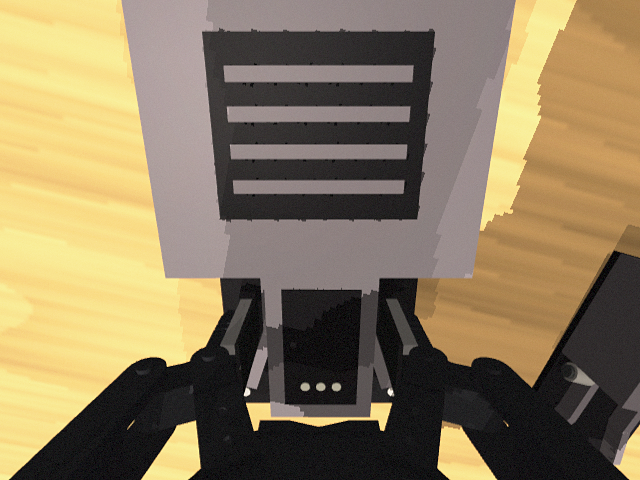

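Fingers are free on both sides of the pack (force about 0). Lifting straight up.

Request:
{"fn": "send_rows", "kwargs": {"rows": [[[0, 0, 0, 0, 0, -8, 0.3], [0, 0, 0, 0, 0, -20, 0.3], [0, 0, 0, 0, 0, -35, 0.3], [0, 0, 0, 0, 0, -35, 0.3], [0, 0, 0, 0, 0, -30, 0.3]]]}}

```text
clock: 20.0
position: [0.5618, 0.1848, 0.1519]
orientation: [[-0.245, 0.969, 0.001], [0.969, 0.245, 0.0], [-0.0, 0.001, -1.0]]
force: [0.8, -0.3, -0.5]
gripper_width: 0.646
```

Request:
{"fn": "send_rows", "kwargs": {"rows": [[[0, 0, 0, 0, 0, 0, 0.3], [0, 0, 0, 0, 0, 0, 0.3], [0, 0, 0, 0, 0, 0, 0.3], [0, 0, 0, 0, 0, 0, 0.3]]]}}

```text
clock: 20.4
position: [0.5607, 0.1846, 0.1483]
orientation: [[-0.245, 0.969, -0.002], [0.969, 0.245, -0.0], [0.0, -0.002, -1.0]]
force: [-0.4, 0.5, 0.0]
gripper_width: 0.649
```

Run:
```python
from h import *
s=manip.read_state(); print(s['position'],s['force'],s['clock'])
p,d=eyes.read_camera('wrist'); cv2.imwrite('pics/w9.png',p[:,:,::-1])
X=wcloud(d,s);T=(X-s['position'])@np.array(s['orientation']); t=T[d>0]; z=X[d>0]
m=(abs(t[:,0])<.047)&(t[:,1]<-.03)&(t[:,1]>-.15)&(z[:,2]>.0585)&(z[:,2]<.068)
k=m&(abs(t[:,0])<.04);fy=np.percentile(t[k,1],99.3);print('face y',fy)
m2=(abs(t[:,0])<.06)&(t[:,1]<-.05)&(t[:,1]>-.1)&(z[:,2]>.0585)&(z[:,2]<.068);print('housing x',np.percentile(t[m2,0],[.5,99.5]))
m=(abs(t[:,0])<.03)&(t[:,1]>fy-.005)&(t[:,1]<.05)&(z[:,2]>.050)&(z[:,2]<.0583)&(t[:,1]>-.034)
q=t[m]; R=cv2.minAreaRect((q[:,:2]*1000).astype(np.float32)); print(R,np.median(z[m,2]),'rear y',np.percentile(q[:,1],99.5), 'x',np.percentile(q[:,0],[.5,99.5]))
A=np.c_[q[:,:2],np.ones(len(q))]; print('slope',np.linalg.lstsq(A,z[m,2],rcond=None)[0])
p,d=eyes.read_camera('side'); cv2.imwrite('pics/side9.png',cv2.resize(p[180:400,120:400,::-1],None,fx=2.7,fy=2.7))
```

```text
[0.56073193 0.1845621  0.14829993] [-0.3935537   0.4761586   0.00206466] 20.4
face y -0.035443465719617234
housing x [-0.04913746  0.04981008]
((0.9959621429443359, -1.9082717895507812), (40.47706604003906, 63.085941314697266), 0.2646816670894623) 0.055547258236660194 rear y 0.029019380121276316 x [-0.01858006  0.02099169]
slope [-3.26913087e-04  3.33902906e-05  5.55459691e-02]
```

View pics/w9.png

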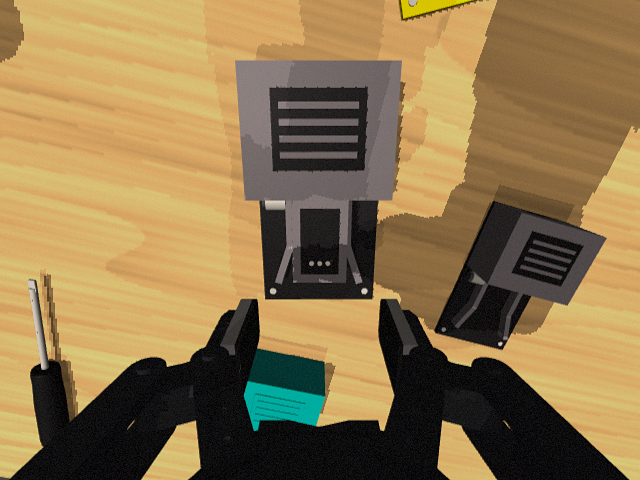

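View pics/side9.png

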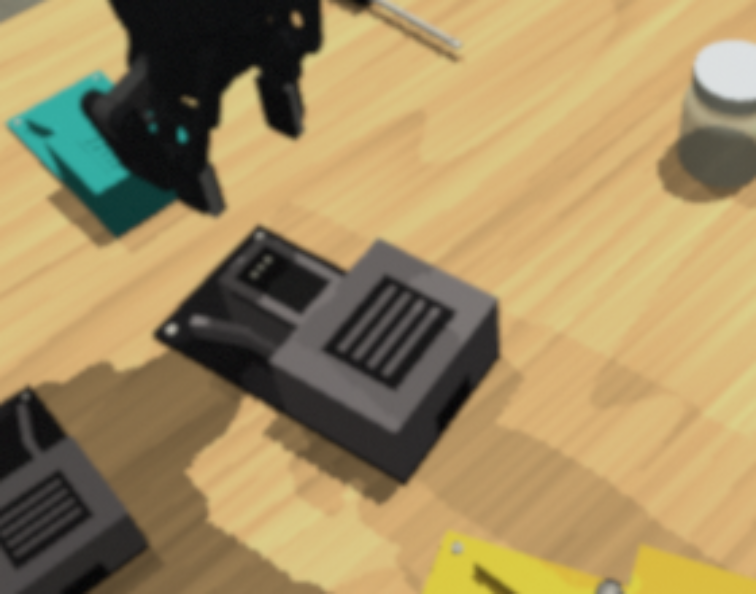

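Both pictures show the pack home and the gripper clear. Rear edge to housing face measures 64.4 mm for a 64 mm body. It is level, in line and about 0.7 mm off the centreline. Handing in.

```bash
python3 -c "
from h import *
print(job.job_done())"
```

```text
the job is handed in; nothing more can be done
None
```

The battery pack is fully home in the larger grey charger. The gripper has let go and is clear above it, and the job was handed in at about 20.5 s of the 54 s allowed; no verdict was reported.

- **Placing and sliding in:** I set the pack down in the open channel with its shoulder about 64 mm short of the housing. I then slid it in slowly. The ball resisted with about 7 N measured along the push, and the click showed as a drop to about 0 N.
- **Final push:** I held about 16.4 N for over a second, then about 17.5 N for 0.8 s, with the pack stalled against the housing. These are wrist readings; the ball adds up to 8 N more, so the total stayed well below the 35 N ramming limit.
- **Last checks after release:** The rear edge to the housing face measured 64.4 mm for a 64 mm body, so any gap is about 0.4 mm. The pack was level, in line within about 0.3° and less than 1 mm off the centreline.
- **Bystanders:** The arm did not go near the jar, mug or screwdriver, and the jar and screwdriver tip showed undisturbed in the last side picture. I did not measure their final positions.
- **Disagreements:** One early wrist measurement was a few millimetres off because the arm was still settling, so I repeated it before gripping. While pushing, the tool tilted about 0.009 rad and the wrist also read about 8 N sideways from the ball. Both vanished on release.

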